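# Change over the plaster casts on the sculptor's bench

## Robot

A 6-joint arm with a two-finger parallel gripper is mounted at the origin on the work surface. World frame = base frame: x ahead of the robot, y to its left, z up, the work surface at z = 0. Lengths are in mm, angles in degrees, forces in N, time in s.
With the tool pointing down it reaches from about 300 to 850 mm from the base axis. Payload 4.2 kg.
Tool frame: the origin (TCP) lies between the finger pads, 19 mm behind the fingertips; this is the grasp point; z points along the fingers, y is the line along which they close (so a half turn about z gives the same grasp; the last joint's range is limited). The gripper opens to 91 mm and grips with 3 to 60 N. Pads are 32 mm wide; open, the fingers measure 118 mm over their backs; the gripper's body (76 mm by 178 mm) begins 60 mm behind the grasp point.
Start: joints at [-70.187, 18.312, 89.639, -0, 72.044, -1.146], TCP at [205.679, -536.971, 232.776] pointing down, gripper open.
Joint ranges: [-177.97, 177.97], [-48.28, 115.42], [12.27, 149.76], [-77.06, 257.06], [2.81, 150.46], [-146.56, 146.56]. Speed limits (degrees/s): [147.25, 147.25, 180, 180, 180, 180].

## Interface

Orientations are given as [roll, pitch, yaw] about the fixed x, y, z axes, in that order (R = Rz(yaw) Ry(pitch) Rx(roll)).
In Python, from workcell import env gives the robot as it stands.
- The arm moves only by the tool move_arm, never from a script. Its argument "plan" is a list of rows, each a list of 3 entries, a list of its own where there are three numbers: the shift along the world's x, y, z in cm, then the turn about the world's z in degrees, then the closure, from 0 (fully open) to 1 (shut). In form: [[[x, y, z], turn, claw], ...]. A call has 1 to 5 rows; each row shifts and turns the commanded pose from where the row before left it; what a row does not reach is not made up. A row lasts 1/10 s, in which the tool goes at most 50 mm and 8.59 degrees, less where a joint would pass 70% of its speed; a pose out of reach is approached as far as the arm can. A call is refused whole if a number of a shift passes 5 or a number of a turn 8.59, either way. A call with a gripper value outside its range is refused whole. The fingers move at their own pace and stop on an object; "squeeze" is the grip in N (left out, the last holds). Time passes only in rows, so rows that do not move let the fingers close. It gives the time, the measured TCP pose, the force, the opening and the grip force at its end, in the units of the state.
- env.state(): the state, without advancing time (a new reading comes with each control period).
- env.grab_frame(name): name is "side" or "top" or "wrist"; returns a dict with "frame" (400x640x3 uint8, red, green, blue), "z_map" (400x640 float32, mm along the optical axis (not along the pixel's ray), 0 where there is no reading), "fovy" (degrees; the focal length in pixels is half the picture's height over the tangent of half this angle, whatever the lens; pixels are square), "cx", "cy" (the principal point, pixels), "position" and "orientation" of the camera in the world. Camera axes: x right, y down, z forward; pixel columns grow to the right and rows downward; lengths in mm; the calibration is good to about 2 mm. A picture is of the moment at which its call begins.
- env.job_done(): hands the job in; it is judged then, once.
Trained networks look in a picture, given as the dict that the camera call returned (one of the last four; its "shot" number tells which), for a name from the list of things; names that differ only in an ending like _2 or _b are one class to them, and where a whole thing is asked for, a point or a joint stands for the part that bears it (a point fixed in the world has none). Each returns a list of dicts, best first, with "score" (0 to 1); they miss things now and then, are a little off and sometimes report something else, mostly with a low value. They report only what shows in the picture. A call takes as long as a camera call. They do not tell look-alikes from the thing itself.
- env.search_frame(picture, label): "point" ([column, row] in pixels, amid what is visible of it).
- env.landmark_of(picture, label): "point" ([column, row] in pixels: a listed point, or the origin of a listed thing).
The state is a dict: "time_s": time; "qpos": joint angles; "qvel": joint speeds; "effort": joint torques, N m; "ee_pos": TCP position; "ee_rot": TCP orientation; "force": force on the tool from outside, world axes, zero at the start; "torque": the same for the moment, N m; "gripper_width": finger opening in mm; "gripper_force": force on a finger pad.
Only numpy, scipy, OpenCV 4.12 (cv2) and the standard library are available. Lean on these libraries where they do the work, as an engineer would, in place of code of your own. Each camera call takes 0.05 s, during which the arm holds its last target. There are 200 camera calls.

## Task

Change over the three plaster casts: the finished foot comes off the turntable and goes on the drying rack, the torso, now dry, leaves the rack for the carrying crate, and the head in the crate goes on the turntable to be worked on next; the spare board is free for parking one on the way. Set each cast down upright and centred on its new place, without dropping it, tipping it over or letting the casts knock together. Leave the gouge, the rasp and the mallet where they are.

Things in the scene. Friction and masses are not known exactly. Their poses are not given: they have to be found in the camera images.
- head: White plaster head with hair knot, 113 mm tall, 0.35 to 0.6 kg, on a 70 x 70 x 16 mm square base; starts in the crate. Origin: centre of the underside; z up, face looks to -x, knot at the back (to x = +53). From 64 to 92 mm up the skull is upright-sided, 56 mm wide in y, 72 mm deep in x. Grasp from above closing along y, TCP 82 mm above the underside.
- torso: White plaster torso with arm stumps and neck stub, 132 mm tall, 0.27 to 0.47 kg, on a round base 76 mm across; starts on the drying rack. Origin: centre of the underside; z up, chest looks to -x. From 86 to 110 mm up the chest is 42 mm thick in x (100 mm over the stumps in y). Grasp from above closing along x, TCP 100 mm above the underside.
- foot: White plaster foot cut above the ankle, 111 mm tall, 0.3 to 0.55 kg, on an oblong base 124 (x) x 64 (y) x 14 mm; starts on the turntable. Origin: centre of the underside; z up, toes to -x. The ankle is an upright shaft 42 mm in diameter, 60 to 108 mm up, axis at x = +24 mm, y = 0; the instep stays lower. Grasp from above closing along x, TCP 90 mm above the underside.
- turntable: Sculptor's turntable: a round grey metal disc 176 mm across with turned rings, on a dark foot; it stays put, only its disc can turn, stiffly, about the upright axis. Origin: on the axis at table level; the disc's top is 49 mm above it. The head ends here.
- rack: Drying rack: seven pale wooden slats, 160 x 160 mm, on two bearers; fixed. Origin: under its centre at table level; slats run along its x, tops 40 mm above the origin. The foot ends here, its base turned any way.
- crate: Small open pine carrying crate with slatted sides, 142 x 142 mm outside, 126 x 126 mm inside with a 12 x 12 mm post in each corner, rim 52 mm above the table; fixed. Origin: under its centre at table level; inner floor 16 mm above it. The torso ends here.
- board: Spare plywood modelling board, 160 x 160 mm, on two battens, empty; fixed. Origin: under its centre at table level; its top is 27 mm above it. A free spot to park a cast on the way; nothing has to end here.
- gouge: Bystander: carving gouge with wooden handle and steel blade, 240 mm long, 29 mm high, lying along its x beside the places, handle to -x; loose. Origin: near its middle at table level.
- rasp: Bystander: rasp with dark steel blade and pale handle, 255 mm long, 25 mm high, lying along its x among the places, handle to -x; loose. Origin: near its middle at table level.
- mallet: Bystander: round wooden carver's mallet standing on its head, handle up, behind and left of the places; head 102 mm across, 232 mm tall in all; loose. Origin: on its axis at table level.
Not all that is in view belongs to the job. Leave any black look-alike of the torso alone.

How it is judged:
By the outcome, as a careful person would: the job done as asked, in the order asked, and still so for the second after the job is handed in, with the robot touching nothing.
It also fails if it takes over 120 s, if anything falls off the work surface, if the arm or the gripper's body presses on something with over 40 N, if the wrist force passes 120 N, or if a joint passes its speed limit or range.

## Working session

There is one attempt and no reset: what is moved stays moved. The work goes in short steps, Python scripts to look and compute and a tool call to move; the robot and the scene stay as the last step left them, time stands still between calls to the robot, and variables do not carry over. Pictures are saved under pics/ and viewed, at most 14 in all, crops included, and the job is handed in when it is done.

Besides the shell and the picture viewer there is one more tool, called as name([rows], argument=value, ...), one row to a line, values as JSON. move_arm: Moves the arm, as the interface text tells. Its arguments: {"type":"object","properties":{"plan":{"type":"array","items":{"type":"array"}},"squeeze":{"type":"number"}},"required":["plan"]}

```bash
mkdir -p pics; ls; cat > h.py <<'E'
import numpy as np, cv2
from scipy.spatial.transform import Rotation as R
from workcell import env
def grab(n,save=None):
    p=env.grab_frame(n)
    if save: cv2.imwrite(f'pics/{save}.png',p['frame'][:,:,::-1])
    return p
def rot(p):
    o=np.array(p['orientation'],float)
    return o if o.shape==(3,3) else R.from_euler('xyz',o,degrees=True).as_matrix()
def cloud(p):
    f=200/np.tan(np.radians(p['fovy'])/2); z=p['z_map']
    v,u=np.mgrid[:z.shape[0],:z.shape[1]]
    c=np.stack([(u-p['cx'])/f*z,(v-p['cy'])/f*z,z],-1)
    w=c@rot(p).T+np.array(p['position']); w[z<=0]=np.nan
    return w
E
python3 - <<'E'
from h import *
for n in ('top','side'):
    p=grab(n,n+'1'); print(n,p['position'],p['orientation'],p['fovy'],p['cx'],p['cy'])
    w=cloud(p)
    for l in 'head torso foot turntable rack crate board gouge rasp mallet'.split():
        for d in env.landmark_of(p,l)[:3]:
            u,v=d['point']; print(l,np.round(d['point']),round(d['score'],2),np.round(w[min(399,max(0,int(v))),min(639,max(0,int(u)))]))
print(env.state())
E
```

```text
pics
top [ 305.23897068   95.67860968 1585.14143564] [-172.35435223   -0.49996923  -90.4384136 ] 47.55554477379904 329.3563680963067 197.02482801389897
head [390. 165.] 0.64 [ 610. -119.  119.]
torso [245. 254.] 0.93 [320. 353. 118.]
torso [194. 159.] 0.88 [641. 537.  90.]
torso [243. 203.] 0.81 [481. 360. 146.]
foot [463. 211.] 0.77 [ 453. -339.  155.]
turntable [456. 211.] 0.63 [ 452. -326.  134.]
rack [245. 204.] 0.65 [484. 360.  94.]
crate [388. 173.] 0.7 [ 596. -120.   37.]
gouge [463. 150.] 0.83 [ 685. -400.   -0.]
rasp [385. 238.] 0.59 [ 376. -108.   12.]
mallet [248. 145.] 0.79 [682. 353. 112.]
side [ 46.13749721 733.87950174 762.82900683] [-130.42676755   -0.30715937 -143.78781168] 57.62867676306739 326.8926865636569 200.08567876466535
head [342. 171.] 0.56 [ 602. -113.   32.]
head [267. 277.] 0.56 [475. 385.  69.]
torso [167. 307.] 0.96 [627. 562.  25.]
torso [325. 321.] 0.61 [300. 387.  53.]
torso [265. 278.] 0.57 [475. 392.  72.]
foot [413. 146.] 0.73 [ 452. -335.   77.]
turntable [407. 154.] 0.56 [ 455. -301.   60.]
rack [267. 283.] 0.72 [472. 390.  54.]
crate [341. 172.
[... 171 characters left out ...]
0.61 [668. 384.  52.]
{'time_s': 1.1, 'qpos': array([-7.01884589e+01,  1.83134337e+01,  8.96411333e+01,  9.53088210e-04,
        7.20426178e+01, -1.14493678e+00]), 'qvel': array([ 0.01481169, -0.03967479,  0.07065395, -0.00837681, -0.0527584 ,
        0.10480558]), 'effort': array([-2.46541076e-04, -4.12361133e+01, -2.32231164e+01,  7.25621637e-02,
        3.80582898e-02, -4.92927384e-06]), 'ee_pos': array([ 205.67088093, -536.96663722,  232.7460554 ]), 'ee_rot': array([ 1.79997167e+02, -8.50241902e-04,  2.09561841e+01]), 'force': array([-0.43806447,  0.15758093,  0.09076593]), 'torque': array([-0.02132012, -0.0032977 ,  0.01110566]), 'gripper_force': 0.0, 'gripper_width': 91.37294945258066}
```

```bash
python3 - <<'E'
import cv2
a=cv2.imread('pics/top1.png')[100:300,150:530]; cv2.imwrite('pics/top1c.png',cv2.resize(a,(800,421),interpolation=cv2.INTER_CUBIC))
E
```

```text
(no output)
```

View pics/top1c.png

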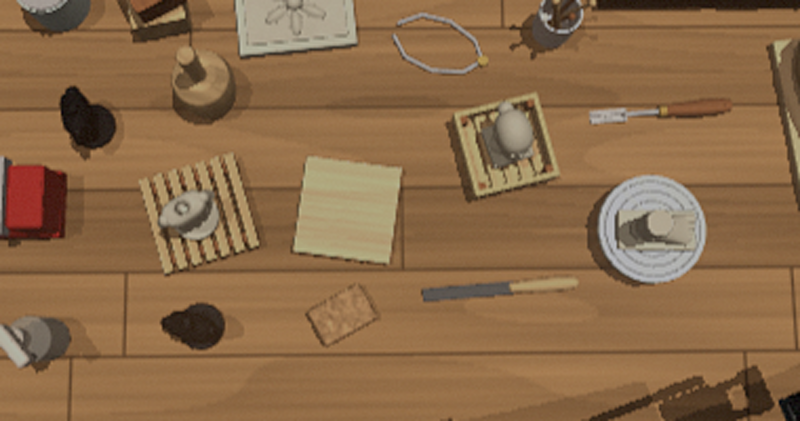

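View pics/side1.png

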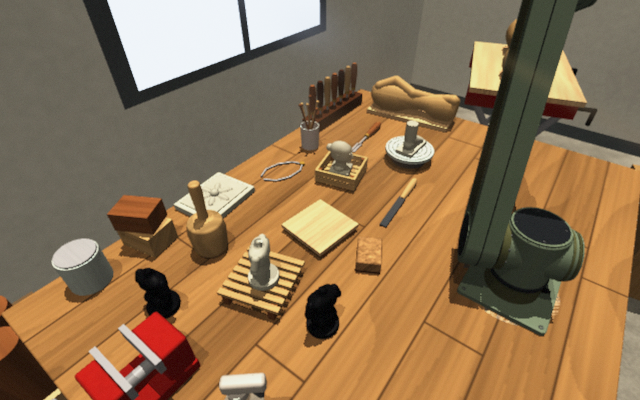

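The top crop shows the foot on the turntable (crop 655,228), the head in the crate (512,133), the torso on the rack (190,212) and the empty board (348,210). Black look-alikes are at (90,120) and (197,325), with the rasp at (500,290), the gouge at (660,112) and the mallet at (203,85). The side view agrees. Next I'll get metric poses from the depth maps.

```bash
cat >> h.py <<'E'
def band(w,c,r,z0,z1):
    m=(np.hypot(w[...,0]-c[0],w[...,1]-c[1])<r)&(w[...,2]>z0)&(w[...,2]<z1)
    return w[m]
def rect(q):
    q=q[:,:2].astype(np.float32); (c,s,a)=cv2.minAreaRect(q); return len(q),np.round(c,1),np.round(s,1),round(a,1)
E
python3 - <<'E'
from h import *
for n in ('top','side'):
    w=cloud(grab(n)); print(n)
    for l,c,r,z0,z1 in [('rack',(484,360),125,32,46),('crate',(596,-115),110,44,58),('board',(490,155),125,20,33),
      ('disc',(452,-326),120,43,53),('footbase',(452,-326),120,57,69),('ankle',(452,-326),90,125,170),('anktop',(452,-326),90,155,165),
      ('chest',(480,375),90,126,150),('torsotop',(480,375),90,163,180),('tbase',(480,375),70,50,60),('skull',(600,-115),90,80,108),('headtop',(600,-115),90,108,135),('headall',(600,-115),90,60,135),('hbase',(600,-115),60,26,36),
      ('rasp',(376,-108),150,5,30),('gouge',(685,-390),150,6,35),('mallet',(682,353),90,60,240),('black',(320,353),80,20,160)]:
        q=band(w,c,r,z0,z1)
        if len(q)>5: print(l,*rect(q),np.round(q.mean(0)),np.round(q[:,2].max()))
E
```

```text
top
rack 1188 [501.1 373.2] [160.8 160.5] 16.5 [500. 369.  39.] 46.0
crate 420 [ 608.7 -129.8] [142.5 143.9] 13.7 [ 606. -128.   51.] 58.0
board 1970 [479. 135.] [160.  216.2] 82.0 [505. 132.  26.] 33.0
disc 1096 [ 467.1 -358.6] [173.9 167.3] 19.2 [ 466. -355.   49.] 53.0
footbase 287 [ 470.3 -364. ] [133.9 130.9] 44.2 [ 461. -350.   62.] 69.0
ankle 170 [ 464.9 -340.9] [39.9 39.9] 2.7 [ 464. -339.  155.] 168.0
anktop 124 [ 465.4 -341.8] [38.6 38.6] 0.9 [ 465. -342.  159.] 165.0
chest 63 [491.9 374.5] [41.  94.2] 24.9 [488. 367. 141.] 150.0
torsotop 46 [490.8 371.9] [22.4 52.6] 53.0 [493. 373. 169.] 179.0
tbase 126 [488.5 385.6] [91.3 65.6] 82.0 [478. 363.  55.] 60.0
skull 62 [ 615.2 -129.9] [80.  59.7] 58.4 [ 600. -129.   97.] 108.0
headtop 318 [ 624.4 -129.8] [82.3 53.5] 20.6 [ 619. -131.  121.] 135.0
headall 386 [ 625.8 -129.7] [106.8  57.4] 25.6 [ 615. -130.  116.] 135.0
hbase 109 [ 612.  -114.2] [ 74.9 113.9] 13.4 [ 602. -115.   31.] 36.0
rasp 756 [ 383.4 -110.6] [291.4 284.4] 55.4 [ 372. -119.   10.] 28.0
gouge 495 [ 695. -385.] [282.  276.9] 89.4 [ 681. -417.   14.] 33.0
mallet
[... 650 characters left out ...]
[476. 395. 139.] 150.0
torsotop 57 [494.2 376.9] [15.8 18.3] 42.4 [494. 378. 169.] 172.0
tbase 358 [489.3 380.7] [74.8 61.3] 58.8 [483. 382.  54.] 60.0
skull 178 [ 616.1 -119.5] [87.5 39.9] 36.4 [ 610. -115.   95.] 108.0
headtop 203 [ 625.9 -125.9] [83.1 44.6] 18.0 [ 619. -122.  118.] 131.0
headall 438 [ 621.3 -125.8] [91.7 47.9] 19.5 [ 613. -119.  103.] 131.0
hbase 166 [ 612.  -112.3] [ 68.8 115.9] 17.6 [ 607. -115.   30.] 36.0
rasp 344 [ 377.9 -116.5] [ 23.6 255.2] 4.4 [ 377. -118.   11.] 23.0
gouge 133 [ 673.6 -423.4] [ 24.3 185. ] 5.9 [ 674. -435.   17.] 27.0
mallet 1499 [705.2 369.9] [99.9 85.3] 60.0 [695. 375. 121.] 229.0
black 1092 [318.3 374. ] [96.2 46.5] 76.8 [313. 382.  95.] 133.0
```

move_arm([
  [[2,1.5,1],-3,0],
  [[3.7,2.8,1],-3,0],
  [[3.7,2.8,0],-3,0],
  [[3.7,2.8,0],-3,0],
  [[3.7,2.8,0],-3,0],
], squeeze=25)

```text
time_s: 1.7
ee_pos: [374.9, -408.8, 253.0]
ee_rot: [180.0, -0.0, 5.8]
force: [0.8, -0.4, -0.4]
gripper_width: 91.2
gripper_force: 0.0
```

move_arm([
  [[3.7,2.8,0],-3,0],
  [[3.7,2.8,0],-3,0],
  [[1.9,0.4,0],0,0],
  [[0,0,0],0,0],
  [[0,0,0],0,0],
])

```text
time_s: 2.2
ee_pos: [466.2, -350.4, 252.5]
ee_rot: [180.0, 0.1, -0.0]
force: [0.1, -0.5, 0.1]
gripper_width: 90.9
gripper_force: 0.0
```

```bash
python3 - <<'E'
from h import *
p=grab('wrist','w1'); w=cloud(p); print(p['position'],p['fovy'],env.state()['ee_pos'],env.state()['ee_rot'])
for l,c,r,z0,z1 in [('disc',(467,-356),120,43,53),('fb',(467,-356),75,57,69),('ankle',(467,-345),60,115,170),('top',(467,-345),60,150,170)]:
    q=band(w,c,r,z0,z1)
    if len(q)>5: print(l,*rect(q),np.round(q.mean(0)),q[:,2].max(), cv2.minEnclosingCircle(q[:,:2].astype(np.float32)))
E
```

```text
[ 532.76231207 -349.32489624  404.33925426] 67.23948003157824 [ 465.70561298 -350.73970705  252.57357252] [ 1.79985567e+02  6.68262315e-02 -7.32735389e-02]
disc 9866 [ 472.7 -363.2] [168.3 174.3] 0.3 [ 484. -363.   49.] 52.727010945037875 ((470.0237121582031, -363.38482666015625), 87.81990814208984)
fb 2023 [ 466.7 -366.8] [123.5  64.1] 88.5 [ 479. -357.   63.] 68.83526762685852 ((466.92840576171875, -365.0294189453125), 66.7474365234375)
ankle 2117 [ 467.3 -342.5] [41.3 41. ] 0.8 [ 470. -343.  157.] 161.88188478876302 ((467.11712646484375, -342.39251708984375), 21.08843231201172)
top 1876 [ 467.3 -342.5] [41.1 41.1] 1.7 [ 468. -343.  159.] 161.88188478876302 ((466.9533386230469, -342.44976806640625), 20.98029899597168)
```

View pics/w1.png

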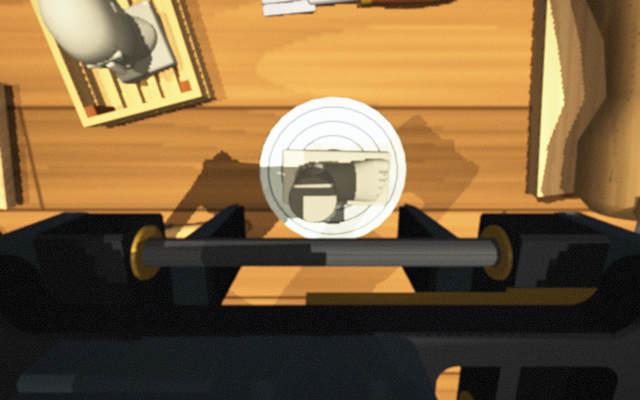

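The wrist view shows the foot centred on the disc (ankle at 318,190, toes right at 375,180), with the crate at the upper left. The measured ankle diameter of 41 mm and base of 124x64 mm match the given sizes, so I'll grasp.

move_arm([
  [[0.1,0.8,-2],-1.5,0],
  [[0,0,-3.5],0,0],
  [[0,0,-3],0,0],
  [[0,0,-2],0,0],
  [[0,0,-0.85],0,0],
])

```text
time_s: 2.75
ee_pos: [465.2, -342.4, 137.3]
ee_rot: [-179.9, 0.2, -1.7]
force: [0.2, 0.7, -0.2]
gripper_width: 91.1
gripper_force: 0.0
```

move_arm([
  [[0,0,0],0,0],
  [[0,0,0],0,0.3],
  [[0,0,0],0,0.7],
  [[0,0,0],0,0.7],
  [[0,0,0],0,0.7],
])

```text
time_s: 3.25
ee_pos: [468.0, -342.2, 140.0]
ee_rot: [179.9, -0.1, -1.5]
force: [0.1, -0.6, -1.1]
gripper_width: 62.0
gripper_force: 0.0
```

move_arm([
  [[0,0,0],0,0.7],
  [[0,0,0],0,0.7],
  [[0,0,0],0,0.7],
  [[0,0,0],0,0.7],
  [[0,0,0],0,0.7],
])

```text
time_s: 3.75
ee_pos: [467.8, -342.4, 139.4]
ee_rot: [179.9, -0.0, -1.5]
force: [-0.2, -3.0, 1.4]
gripper_width: 40.8
gripper_force: 25.0
```

```bash
python3 - <<'E'
from h import *
for n in ('top','side','wrist'):
    w=cloud(grab(n)); print(n)
    for z0,z1 in [(22,32)]:
        m=(abs(w[...,0]-500)<105)&(abs(w[...,1]-141)<100)&(w[...,2]>z0)&(w[...,2]<z1)
        k=cv2.morphologyEx(m.astype(np.uint8),cv2.MORPH_OPEN,np.ones((7,7)))>0
        if k.sum()>50: print(*rect(w[k]),w[k][:,2].mean())
E
```

```text
top
side
1960 [509.1 132.4] [160.7 162.5] 82.5 25.401198874133804
wrist
```

move_arm([
  [[0,0,0.5],0,0.7],
  [[0,0,1.5],0,0.7],
  [[0,0,3],0,0.7],
  [[0,0,3],0,0.7],
  [[0,0.5,2],0,0.7],
])

```text
time_s: 4.4
ee_pos: [467.8, -336.8, 240.8]
ee_rot: [-180.0, -0.0, -1.6]
force: [0.3, 0.5, -2.2]
gripper_width: 40.9
gripper_force: 25.0
```

move_arm([
  [[0.2,1.5,1],0,0.7],
  [[0.2,2.5,0.5],0,0.7],
  [[0.3,3.5,0],0,0.7],
  [[0.3,4,0],-0.5,0.7],
  [[0.3,4,0],-0.5,0.7],
])

```text
time_s: 4.9
ee_pos: [479.5, -179.1, 253.0]
ee_rot: [-179.9, 0.2, -2.6]
force: [0.5, 0.2, -2.6]
gripper_width: 41.2
gripper_force: 25.0
```

move_arm([
  [[0.3,4,0],-0.5,0.7],
  [[0.3,4,0],-0.5,0.7],
  [[0.3,4,0],-0.5,0.7],
  [[0.3,4,0],-0.5,0.7],
  [[0.3,4,0],-0.5,0.7],
])

```text
time_s: 5.4
ee_pos: [494.0, 20.7, 253.2]
ee_rot: [-180.0, 0.2, -5.0]
force: [0.9, -0.2, -3.2]
gripper_width: 41.0
gripper_force: 25.0
```

move_arm([
  [[0.3,4,0],-0.5,0.7],
  [[0.3,3.5,0],-0.5,0.7],
  [[0.3,2.5,0],-0.5,0.7],
  [[0.3,2,0],-0.5,0.7],
  [[0.2,1,0],-0.5,0.7],
])

```text
time_s: 5.9
ee_pos: [508.2, 150.3, 253.1]
ee_rot: [180.0, 0.2, -7.4]
force: [-0.7, -0.0, -3.5]
gripper_width: 41.0
gripper_force: 25.0
```

```bash
python3 - <<'E'
from h import *
s=env.state(); print(s['ee_pos'],s['ee_rot'],s['force'],s['gripper_width'])
for n in ('top','wrist'):
    w=cloud(grab(n,n+'2')); print(n)
    m=(abs(w[...,0]-500)<105)&(abs(w[...,1]-141)<100)&(w[...,2]>22)&(w[...,2]<32)
    k=cv2.morphologyEx(m.astype(np.uint8),cv2.MORPH_OPEN,np.ones((3,3)))>0
    if k.sum()>50: print(*rect(w[k]),w[k][:,2].mean())
E
```

```text
[508.18423117 150.32368268 253.09151517] [179.9913326    0.19196409  -7.43074942] [-0.73502923 -0.04258141 -3.49410829] 40.96457340105538
top
294 [491.6 110.6] [ 78.3 193.6] 28.8 26.823447136537194
wrist
7558 [551.3 124.9] [160.   73.4] 82.4 26.825223755714728
```

View pics/wrist2.png

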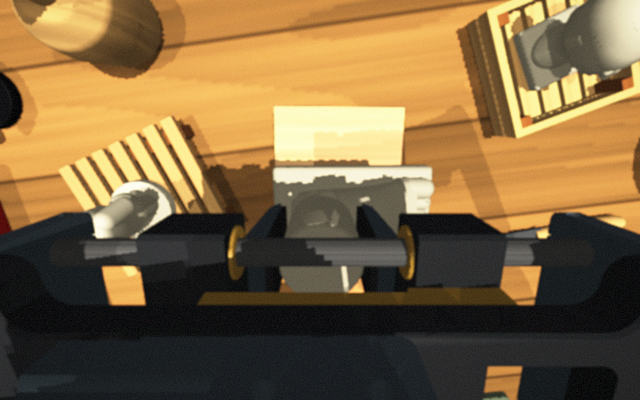

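The wrist view shows the board (270-405, 105 down) under the held foot and aligned with it. The derived board centre is (508,131), so I'll lower.

move_arm([
  [[0.3,0.5,-1.5],0,0.7],
  [[0,0,-3],0,0.7],
  [[0,0,-3],0,0.7],
  [[0,0,-3],0,0.7],
  [[0,0,-1.5],0,0.7],
])

```text
time_s: 6.5
ee_pos: [510.4, 151.3, 131.5]
ee_rot: [179.8, 0.3, -7.6]
force: [0.3, 0.2, -3.8]
gripper_width: 41.3
gripper_force: 25.0
```

move_arm([
  [[0,0,-1],0,0.7],
  [[0,0,-0.4],0,0.7],
  [[0,0,0],0,0.7],
  [[0,0,-0.1],0,0.7],
  [[0,0,0],0,0.7],
])

```text
time_s: 7.0
ee_pos: [513.2, 153.1, 120.1]
ee_rot: [-180.0, -0.1, -7.5]
force: [-0.1, -0.3, -3.2]
gripper_width: 41.0
gripper_force: 25.0
```

move_arm([
  [[0,0.2,-0.15],0,0.7],
  [[0,0,0],0,0.7],
  [[0,0,-0.1],0,0.7],
  [[0,0,0],0,0.7],
  [[0,0,0],0,0.7],
])

```text
time_s: 7.5
ee_pos: [512.8, 155.1, 117.3]
ee_rot: [-180.0, -0.0, -7.5]
force: [-0.7, 0.2, 2.3]
gripper_width: 41.2
gripper_force: 25.0
```

move_arm([
  [[0,0,0],0,0.5],
  [[0,0,0],0,0.2],
  [[0,0,0],0,0],
  [[0,0,0],0,0],
  [[0,0,0],0,0],
])

```text
time_s: 8.0
ee_pos: [512.7, 155.0, 116.7]
ee_rot: [180.0, 0.0, -7.5]
force: [-0.5, -0.2, 0.6]
gripper_width: 74.6
gripper_force: 0.0
```

move_arm([
  [[0,0,1],0,0],
  [[0,0,2.5],0,0],
  [[0,0,4],0,0],
  [[0,-1,4],0,0],
  [[0.5,-3,2],4,0],
])

```text
time_s: 8.5
ee_pos: [518.9, 116.5, 256.3]
ee_rot: [-179.9, -0.4, -3.3]
force: [0.8, -0.5, 0.4]
gripper_width: 91.2
gripper_force: 0.0
```

move_arm([
  [[1.5,-4,0],4,0],
  [[1.5,-4,0],4,0],
  [[1.5,-4,0],4,0],
  [[1.5,-4,0],4,0],
  [[1.5,-4,0],4,0],
])

```text
time_s: 9.0
ee_pos: [593.1, -86.7, 252.8]
ee_rot: [180.0, -0.1, 16.6]
force: [-0.2, 0.2, 0.8]
gripper_width: 90.9
gripper_force: 0.0
```

move_arm([
  [[1,-2.5,0],3.5,0],
  [[0.4,-1,0],0,0],
  [[0,0,0],0,0],
  [[0,0,0],0,0],
  [[0,0,0],0,0],
])

```text
time_s: 9.5
ee_pos: [606.3, -118.4, 252.1]
ee_rot: [-180.0, -0.0, 20.0]
force: [0.1, 0.0, -0.0]
gripper_width: 91.0
gripper_force: 0.0
```

```bash
python3 - <<'E'
from h import *
p=grab('wrist','w3'); w=cloud(p); s=env.state(); print(s['ee_pos'],s['ee_rot'],s['force'])
for l,c,r,z0,z1 in [('rim',(610,-129),110,46,56),('skull',(612,-129),70,80,108),('skulltop',(612,-129),70,95,135),('top',(612,-129),60,118,135),('base',(610,-129),52,27,35)]:
    q=band(w,c,r,z0,z1)
    if len(q)>5: print(l,*rect(q),np.round(q.mean(0)),q[:,2].max())
w=cloud(grab('top'))
q=band(w,(511,155),40,110,150); print('foot',rect(q),q[:,2].max(),q.mean(0))
E
```

```text
[ 606.31165116 -118.48135529  252.12345189] [-1.79986003e+02 -1.03146772e-02  2.00308141e+01] [-0.32814302  0.39275784  0.13164492]
rim 3691 [ 610.5 -129.9] [142.3 142.4] 14.0 [ 614. -129.   52.] 54.36723918735288
skull 94 [ 623.3 -131.5] [86.7 61.5] 42.7 [ 633. -127.  104.] 107.98614354487711
skulltop 3693 [ 626.9 -131.2] [86.8 56.6] 20.4 [ 626. -131.  121.] 130.90262171035306
top 2401 [ 622.  -133.3] [56.5 55.4] 61.6 [ 624. -132.  125.] 130.90262171035306
base 444 [ 619.  -134.4] [68.4 68.3] 19.7 [ 625. -110.   32.] 33.60448988016765
foot (141, array([509.9, 156.9]), array([39.5, 40.4]), 87.8) 145.97288948681899 [508.38073292 155.43859394 135.38409347]
```

View pics/w3.png

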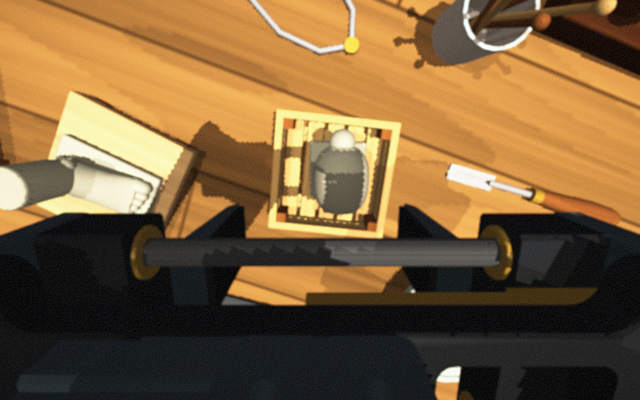

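The wrist view shows the head in the crate, with the skull at (343,185) and the knot at (343,140), squared to the gripper. The foot stands upright on the board at the left. The head's axis is at (618,-134), yaw 20.

move_arm([
  [[1.2,-1.6,-1.5],0.2,0],
  [[0,0,-4],0,0],
  [[0,0,-4],0,0],
  [[0,0,-4],0,0],
  [[0,0,-1.5],0,0],
])

```text
time_s: 10.1
ee_pos: [616.0, -134.4, 97.7]
ee_rot: [-179.8, 0.4, 20.2]
force: [-0.8, 0.0, 0.1]
gripper_width: 90.9
gripper_force: 0.0
```

move_arm([
  [[0,0,-0.4],0,0],
  [[0,0,0],0,0.3],
  [[0,0,0],0,0.6],
  [[0,0,0],0,0.6],
  [[0,0,0],0,0.6],
])

```text
time_s: 10.6
ee_pos: [619.3, -136.0, 99.0]
ee_rot: [179.9, -0.1, 20.2]
force: [0.6, -0.7, 0.2]
gripper_width: 62.3
gripper_force: 0.0
```

move_arm([
  [[0,0,0],0,0.6],
  [[0,0,0],0,0.6],
  [[0,0,0],0,0.6],
  [[0,0,0],0,0.6],
], squeeze=30)

```text
time_s: 11.0
ee_pos: [618.8, -135.2, 98.7]
ee_rot: [-180.0, -0.1, 20.1]
force: [-1.9, 4.1, 5.4]
gripper_width: 55.0
gripper_force: 30.0
```

```bash
python3 - <<'E'
from h import *
from scipy.optimize import least_squares
for n in ('top','side'):
    p=grab(n,n+'4'); w=cloud(p)
    q=band(w,(468,-360),120,44,53)
    e=[]
    for a in range(-180,180,10):   # outermost point per sector
        t=np.degrees(np.arctan2(q[:,1]+360,q[:,0]-468)); k=abs((t-a+180)%360-180)<5
        if k.any(): g=q[k]; e.append(g[np.hypot(g[:,0]-468,g[:,1]+360).argmax(),:2])
    e=np.array(e); s=least_squares(lambda x:np.hypot(*(e-x[:2]).T)-x[2],[468,-360,88],loss='soft_l1'); print(n,len(q),len(e),s.x, cv2.minEnclosingCircle(q[:,:2].astype(np.float32)),rect(q))
E
```

```text
top 1650 36 [ 468.39093856 -362.28568354   87.00802365] ((467.7829284667969, -362.877197265625), 88.82130432128906) (1650, array([ 468.1, -362.2]), array([174., 172.]), 89.4)
side 992 36 [ 471.60212741 -360.29368523   87.34491837] ((473.0482482910156, -360.1507263183594), 90.15972900390625) (992, array([ 473.2, -360.9]), array([174.3, 175.3]), 66.6)
```

move_arm([
  [[0,0,0.5],0,0.6],
  [[0,0,1.5],0,0.6],
  [[0,0,3],0,0.6],
  [[0,0,3],0,0.6],
  [[0,0,1.5],0,0.6],
])

```text
time_s: 11.6
ee_pos: [619.3, -136.7, 194.4]
ee_rot: [179.9, -0.1, 20.2]
force: [0.5, -0.3, -5.3]
gripper_width: 54.9
gripper_force: 30.0
```

move_arm([
  [[-0.5,-0.7,0.5],0,0.6],
  [[-1.5,-2.2,0],0,0.6],
  [[-2,-3,0],0,0.6],
  [[-2.5,-3.7,0],0,0.6],
  [[-2.5,-3.7,0],0,0.6],
])

```text
time_s: 12.1
ee_pos: [526.2, -270.2, 195.6]
ee_rot: [-179.9, 0.2, 20.2]
force: [0.8, -0.9, -5.8]
gripper_width: 55.0
gripper_force: 30.0
```

move_arm([
  [[-2.5,-3.7,0],0,0.6],
  [[-2,-3,0],0,0.6],
  [[-1,-1.9,0],0,0.6],
  [[-0.5,-0.8,0],0,0.6],
  [[0,0,0],0,0.6],
])

```text
time_s: 12.6
ee_pos: [467.2, -363.6, 196.4]
ee_rot: [-179.9, 0.1, 20.0]
force: [-0.2, 0.2, -5.9]
gripper_width: 55.2
gripper_force: 30.0
```

move_arm([
  [[0.1,0.1,-1.5],0,0.6],
  [[0,0,-2.5],0,0.6],
  [[0,0,-1.5],0,0.6],
  [[0,0,-0.5],0,0.6],
  [[0,0,0],0,0.6],
])

```text
time_s: 13.1
ee_pos: [469.8, -360.7, 136.9]
ee_rot: [-179.9, 0.1, 20.2]
force: [-0.5, -0.0, -5.2]
gripper_width: 55.0
gripper_force: 30.0
```

```bash
python3 - <<'E'
from h import *
w=cloud(grab('wrist','w5'));print(env.state()['ee_pos'])
q=band(w,(468,-362),110,44,53);print('disc',rect(q),cv2.minEnclosingCircle(q[:,:2].astype(np.float32)))
q=band(w,(468,-362),56,58,75);print('base',rect(q),np.median(q[:,2]))
E
```

```text
[ 470.28325131 -361.36433013  137.84091966]
disc (16162, array([ 476.3, -361.2]), array([162.5, 174.3]), 17.2) ((470.55718994140625, -362.9242858886719), 87.74524688720703)
base (1172, array([ 489.3, -353. ]), array([29.3, 70. ]), 21.4) 69.76140578539945
```

View pics/w5.png

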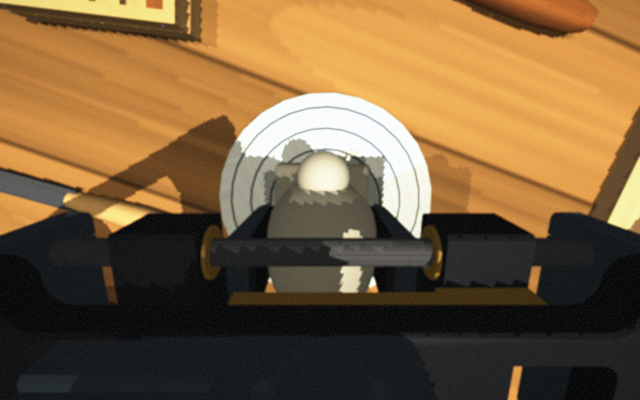

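The wrist view shows the head upright over the disc (disc centre about 325,200), its base about 3 mm from the axis and 5 mm above it. I'll lower it and release.

move_arm([
  [[0,-0.2,-0.25],0,0.6],
  [[0,0,-0.1],0,0.6],
  [[0,0,-0.1],0,0.6],
  [[0,0,-0.1],0,0.6],
  [[0,0,0],0,0.6],
])

```text
time_s: 13.65
ee_pos: [469.6, -364.0, 132.3]
ee_rot: [-180.0, -0.0, 20.1]
force: [0.3, 0.1, -5.2]
gripper_width: 55.0
gripper_force: 30.0
```

move_arm([
  [[0,0,-0.1],0,0.6],
  [[0,0,0],0,0.6],
  [[0,0,0],0,0.6],
])

```text
time_s: 13.95
ee_pos: [469.7, -364.1, 131.7]
ee_rot: [180.0, -0.0, 20.2]
force: [-0.9, 0.5, -2.7]
gripper_width: 55.3
gripper_force: 30.0
```

move_arm([
  [[0,0,-0.1],0,0.6],
  [[0,0,0],0,0.4],
  [[0,0,0],0,0],
  [[0,0,0],0,0],
  [[0,0,0],0,0],
])

```text
time_s: 14.45
ee_pos: [470.1, -364.3, 130.4]
ee_rot: [179.9, -0.0, 20.2]
force: [0.5, -0.6, -0.1]
gripper_width: 76.1
gripper_force: 0.0
```

move_arm([
  [[0,0,0],0,0],
  [[0,0,1],0,0],
  [[0,0,3],0,0],
  [[0,0,4],0,0],
  [[0,1,3.5],0,0],
])

```text
time_s: 14.95
ee_pos: [469.9, -354.8, 247.6]
ee_rot: [179.9, -0.0, 20.1]
force: [1.0, 0.1, 0.7]
gripper_width: 91.3
gripper_force: 0.0
```

```bash
python3 - <<'E'
from h import *
w=cloud(grab('top','t6'));s=env.state();print(s['ee_pos'],s['gripper_width'])
w=cloud(grab('wrist'))
q=band(w,(470,-363),56,58,70);print('base',rect(q),np.median(q[:,2]))
q=band(w,(470,-363),110,44,53);print('disc',rect(q),cv2.minEnclosingCircle(q[:,:2].astype(np.float32)))
E
```

```text
[ 472.13678211 -354.53074718  254.22530628] 91.20711535038731
base (569, array([ 470.1, -363.7]), array([68.4, 69.7]), 19.1) 64.49704088911358
disc (10407, array([ 477.5, -360.2]), array([157.8, 174. ]), 20.1) ((470.2021484375, -362.9572448730469), 87.8560791015625)
```

move_arm([
  [[0,2,1],3,0],
  [[0,3,0.5],5,0],
  [[0,4.2,0],5.8,0],
  [[0,4.2,0],5.8,0],
  [[0,4.2,0],5.8,0],
])

```text
time_s: 15.55
ee_pos: [468.7, -175.5, 259.7]
ee_rot: [-179.9, 0.0, 45.9]
force: [1.5, 0.7, -0.2]
gripper_width: 91.2
gripper_force: 0.0
```

move_arm([
  [[0,4.2,0],5.8,0],
  [[0,4.2,0],5.8,0],
  [[0,4.2,0],5.8,0],
  [[0,4.2,0],5.8,0],
  [[0,4.2,0],5.8,0],
])

```text
time_s: 16.05
ee_pos: [468.2, 34.3, 259.9]
ee_rot: [-179.9, 0.0, 74.9]
force: [0.6, -0.5, 0.3]
gripper_width: 91.3
gripper_force: 0.0
```

move_arm([
  [[0,4.2,0],5.8,0],
  [[0,4.2,0],5.8,0],
  [[0,4.2,0],5.8,0],
  [[0,4.2,0],5.8,0],
  [[0,4.2,0],5.8,0],
])

```text
time_s: 16.55
ee_pos: [468.0, 244.0, 259.8]
ee_rot: [-179.9, 0.0, 103.9]
force: [0.3, -0.4, -0.8]
gripper_width: 91.1
gripper_force: 0.0
```

move_arm([
  [[0.2,4.2,0],5.8,0],
  [[0.3,3,0],4,0],
  [[0.3,1,0],2,0],
  [[0,0,0],0,0],
  [[0,0,0],0,0],
])

```text
time_s: 17.05
ee_pos: [477.1, 323.0, 259.9]
ee_rot: [-179.9, 0.0, 115.3]
force: [0.5, 0.2, -0.0]
gripper_width: 91.2
gripper_force: 0.0
```

```bash
python3 - <<'E'
from h import *
w=cloud(grab('wrist','w7'));s=env.state();print(s['ee_pos'],s['ee_rot'],s['qpos'])
for l,c,r,z0,z1 in [('rack',(502,373),120,36,44),('base',(492,378),50,48,66),('basetop',(492,378),60,50,58),('stumps',(492,378),75,105,150),('chest',(492,378),75,120,150),('neck',(492,378),60,160,180)]:
    q=band(w,c,r,z0,z1)
    if len(q)>5: print(l,*rect(q),np.round(q.mean(0)),np.round(q[:,2].max()),cv2.minEnclosingCircle(q[:,:2].astype(np.float32)))
E
```

```text
[477.27301577 322.67290964 260.15041616] [-1.79933462e+02  3.84732981e-02  1.15284378e+02] [ 3.29340163e+01  1.75619769e+01  8.67505451e+01 -3.02018829e-02
  7.57585468e+01  7.65710847e+00]
rack 8806 [503.  374.8] [160. 160.] 16.5 [499. 380.  40.] 43.0 ((502.4539794921875, 374.96087646484375), 111.86399841308594)
base 836 [473.  369.8] [28.9 72.3] 19.9 [472. 369.  56.] 59.0 ((485.9527282714844, 374.49993896484375), 36.15523147583008)
basetop 833 [473.  369.8] [28.9 72.3] 19.9 [472. 369.  56.] 58.0 ((485.9527282714844, 374.49993896484375), 36.15523147583008)
stumps 251 [494.2 377.8] [41.7 96.9] 30.1 [478. 395. 141.] 150.0 ((493.94000244140625, 377.62994384765625), 48.430015563964844)
chest 251 [494.2 377.8] [41.7 96.9] 30.1 [478. 395. 141.] 150.0 ((493.94000244140625, 377.62994384765625), 48.430015563964844)
neck 872 [495.4 377.6] [24.4 39.6] 35.9 [494. 378. 167.] 174.0 ((495.2724914550781, 377.5632019042969), 19.78157615661621)
```

View pics/w7.png

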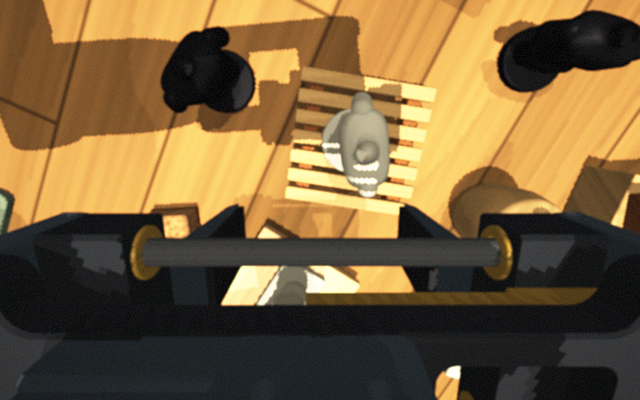

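The wrist view shows the white torso upright on the rack at (362,150). The black look-alikes at (210,70) and (560,50) and the mallet at (500,205) are clear of it. Its measured section of 42x97 mm at (494,378) and 30° matches the chest and stumps.

move_arm([
  [[0.5,2,0],2,0],
  [[0.8,2.5,0],2.7,0],
  [[0.4,1,0],0,0],
  [[0,0,-1],0,0],
  [[0,0,-3],0,0],
])

```text
time_s: 17.6
ee_pos: [495.9, 378.7, 222.2]
ee_rot: [179.7, 0.0, 120.0]
force: [0.2, 0.3, -0.6]
gripper_width: 91.1
gripper_force: 0.0
```

move_arm([
  [[0,0,-3],0,0],
  [[0,0,-3],0,0],
  [[0,0,-1.5],0,0],
  [[0,0,-0.5],0,0],
  [[0,0,0],0,0],
])

```text
time_s: 18.1
ee_pos: [494.2, 377.7, 139.6]
ee_rot: [-179.9, 0.0, 120.0]
force: [-0.2, 0.1, 0.1]
gripper_width: 91.0
gripper_force: 0.0
```

move_arm([
  [[0,0,0],0,0.4],
  [[0,0,0],0,0.7],
  [[0,0,0],0,0.7],
  [[0,0,0],0,0.7],
  [[0,0,0],0,0.7],
], squeeze=25)

```text
time_s: 18.6
ee_pos: [494.7, 379.1, 140.6]
ee_rot: [180.0, -0.0, 120.1]
force: [-0.3, -0.6, 0.3]
gripper_width: 54.0
gripper_force: 0.0
```

move_arm([
  [[0,0,0],0,0.7],
  [[0,0,0],0,0.7],
  [[0,0,0],0,0.7],
])

```text
time_s: 18.9
ee_pos: [494.3, 378.8, 140.3]
ee_rot: [-179.9, 0.0, 120.1]
force: [-2.1, -1.6, 1.2]
gripper_width: 41.7
gripper_force: 25.0
```

move_arm([
  [[0,0,0.5],0,0.7],
  [[0,0,1.5],0,0.7],
  [[0,0,3],0,0.7],
  [[0,0,3.5],0,0.7],
  [[0,0,3.5],0,0.7],
])

```text
time_s: 19.4
ee_pos: [494.6, 378.9, 260.9]
ee_rot: [-180.0, 0.0, 120.1]
force: [-0.0, 0.2, -2.9]
gripper_width: 41.4
gripper_force: 25.0
```

move_arm([
  [[0,0,2],0,0.7],
  [[0.3,-1.5,1],0,0.7],
  [[0.6,-2.5,0],0,0.7],
  [[0.9,-4,0],0,0.7],
  [[0.9,-4,0],0,0.7],
])

```text
time_s: 19.9
ee_pos: [521.3, 256.8, 288.9]
ee_rot: [-179.9, 0.0, 120.1]
force: [0.5, -0.4, -2.6]
gripper_width: 41.8
gripper_force: 25.0
```

move_arm([
  [[0.9,-4,0],0,0.7],
  [[0.9,-4,0],0,0.7],
  [[0.9,-4,0],0,0.7],
  [[0.9,-4,0],0,0.7],
  [[0.9,-4,0],0,0.7],
])

```text
time_s: 20.4
ee_pos: [566.0, 56.2, 289.1]
ee_rot: [-179.9, -0.0, 120.0]
force: [1.0, 0.3, -2.4]
gripper_width: 41.7
gripper_force: 25.0
```

move_arm([
  [[0.9,-4,0],0,0.7],
  [[0.9,-4,0],0,0.7],
  [[0.9,-4,0],0,0.7],
  [[0.9,-3.5,0],0,0.7],
  [[0.6,-2.2,0],0,0.7],
])

```text
time_s: 20.9
ee_pos: [607.8, -121.8, 288.7]
ee_rot: [-179.8, -0.0, 119.9]
force: [0.1, -0.4, -2.8]
gripper_width: 41.2
gripper_force: 25.0
```

move_arm([
  [[0.2,-1,0],0,0.7],
  [[0,0,-1.5],0,0.7],
  [[0,0,-3],0,0.7],
  [[0,0,-2.5],0,0.7],
  [[0,0,0],0,0.7],
])

```text
time_s: 21.4
ee_pos: [607.5, -127.0, 215.7]
ee_rot: [-179.6, -0.4, 120.1]
force: [0.2, 0.3, -2.8]
gripper_width: 41.4
gripper_force: 25.0
```

```bash
python3 - <<'E'
from h import *
w=cloud(grab('wrist','w8'));s=env.state();print(s['ee_pos'],s['ee_rot'],s['force'])
q=band(w,(610,-129),110,46,57);print('rim',rect(q),q[:,2].mean())
c=s['ee_pos']
q=band(w,c,60,c[2]-100,c[2]-78);print('base',rect(q),np.percentile(q[:,2],[5,50,95]))
E
```

```text
[ 609.01517036 -127.3857404   218.29959972] [-179.77888093   -0.22193446  120.08097906] [ 0.30516278 -0.81614443 -2.07373155]
rim (3039, array([ 610.3, -128.8]), array([142.2, 142.1]), 14.0) 51.725733590070256
base (1296, array([ 598. , -111.9]), array([74.5, 38. ]), 29.9) [129.05634358 131.95304308 133.34743127]
```

View pics/w8.png

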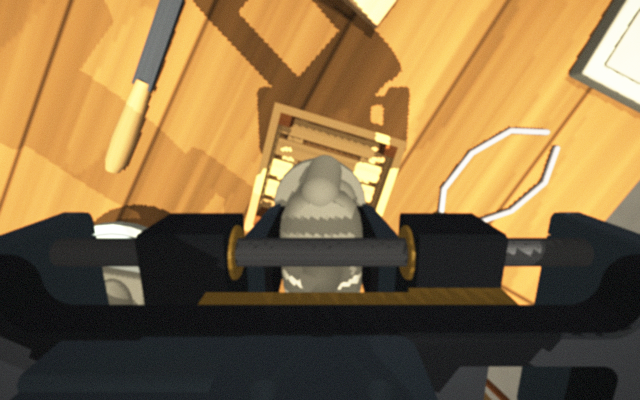

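The wrist view shows the torso upright above the crate (crate interior about 325,170). Its base centre is at (607.5,-128.4) and the crate centre is at (610.4,-129), so I'll shift 2.5 mm and lower.

move_arm([
  [[0.2,-0.1,-1],0,0.7],
  [[0,0,-2.5],0,0.7],
  [[0,0,-3],0,0.7],
  [[0,0,-2],0,0.7],
  [[0,0,-0.9],0,0.7],
])

```text
time_s: 21.95
ee_pos: [612.3, -128.8, 125.1]
ee_rot: [-179.9, -0.1, 120.1]
force: [0.5, -0.1, -3.3]
gripper_width: 41.6
gripper_force: 25.0
```

move_arm([
  [[0,0,-0.2],0,0.7],
  [[0,0,0],0,0.7],
  [[0,0,-0.1],0,0.7],
  [[0,0,0],0,0.7],
])

```text
time_s: 22.35
ee_pos: [613.3, -129.1, 124.4]
ee_rot: [179.9, 0.1, 120.1]
force: [-0.4, 0.1, -2.4]
gripper_width: 41.3
gripper_force: 25.0
```

move_arm([
  [[-0.1,0,-0.4],0,0.7],
  [[0,0,-0.2],0,0.7],
  [[0,0,0],0,0.7],
  [[0,0,-0.1],0,0.7],
  [[0,0,0],0,0.7],
])

```text
time_s: 22.85
ee_pos: [611.8, -129.0, 116.3]
ee_rot: [180.0, 0.0, 120.1]
force: [0.4, -0.4, -1.3]
gripper_width: 41.6
gripper_force: 25.0
```

move_arm([
  [[0,0,-0.1],0,0.7],
  [[0,0,0],0,0.7],
])

```text
time_s: 23.05
ee_pos: [611.9, -129.2, 116.2]
ee_rot: [180.0, 0.0, 120.1]
force: [-1.9, -0.9, 3.6]
gripper_width: 41.3
gripper_force: 25.0
```

move_arm([
  [[0,0,0],0,0.5],
  [[0,0,0],0,0.1],
  [[0,0,0],0,0],
  [[0,0,0],0,0],
  [[0,0,0],0,0],
])

```text
time_s: 23.55
ee_pos: [611.8, -128.9, 115.2]
ee_rot: [180.0, 0.0, 120.1]
force: [-0.6, -0.3, -1.1]
gripper_width: 75.0
gripper_force: 0.0
```

move_arm([
  [[0,0,0],0,0],
  [[0,0,1],0,0],
  [[0,0,3],0,0],
  [[0,0,4],0,0],
  [[0,0.5,3],0,0],
])

```text
time_s: 24.05
ee_pos: [612.2, -124.4, 228.3]
ee_rot: [179.9, 0.1, 120.0]
force: [0.7, 0.1, 0.6]
gripper_width: 91.3
gripper_force: 0.0
```

move_arm([
  [[-0.5,2,1],5,0],
  [[-1,3.5,0],6.5,0],
  [[-1.5,4,0],7,0],
  [[-1.5,4,0],7,0],
  [[-1.5,4,0],7,0],
])

```text
time_s: 24.55
ee_pos: [551.1, 52.4, 236.2]
ee_rot: [179.9, 0.1, 152.8]
force: [0.8, 1.1, 0.7]
gripper_width: 90.9
gripper_force: 0.0
```

move_arm([
  [[-1.5,4,0],7,0],
  [[-1.5,3,0],7,0],
  [[-0.6,1.5,0],6,0],
  [[0,0,0],0,0],
  [[0,0,0],0,0],
])

```text
time_s: 25.05
ee_pos: [516.0, 135.8, 235.9]
ee_rot: [-180.0, 0.1, 172.5]
force: [0.2, -0.1, 0.9]
gripper_width: 91.4
gripper_force: 0.0
```

```bash
python3 - <<'E'
from h import *
w=cloud(grab('wrist','w9'));s=env.state();print(s['ee_pos'],s['ee_rot'])
for l,c,r,z0,z1 in [('ankle',(512,155),50,95,150),('fb',(509,131),75,35,47),('board',(508,131),118,23,31)]:
    q=band(w,c,r,z0,z1)
    if len(q)>5: print(l,*rect(q),np.round(q.mean(0)),np.round(q[:,2].max()))
w=cloud(grab('top','t9'))
q=band(w,(610,-129),60,100,160);print('torso',rect(q),q[:,2].max())
q=band(w,(610,-129),46,27,36);print('tbase',rect(q))
E
```

```text
[516.15078328 135.35837668 235.723446  ] [-1.79991690e+02  5.84869461e-02  1.72434959e+02]
ankle 2023 [511.1 157. ] [41.6 41.4] 60.6 [508. 156. 135.] 141.0
fb 1935 [508.4 133.4] [123.9  64.2] 83.1 [495. 140.  41.] 43.0
board 10920 [507.5 132.4] [160.2 160.2] 82.0 [497. 132.  27.] 30.0
torso (286, array([ 610.3, -129.9]), array([41.6, 93.7]), 34.0) 153.10229397468788
tbase (114, array([ 604.8, -127.4]), array([72.9, 61.2]), 52.1)
```

View pics/w9.png

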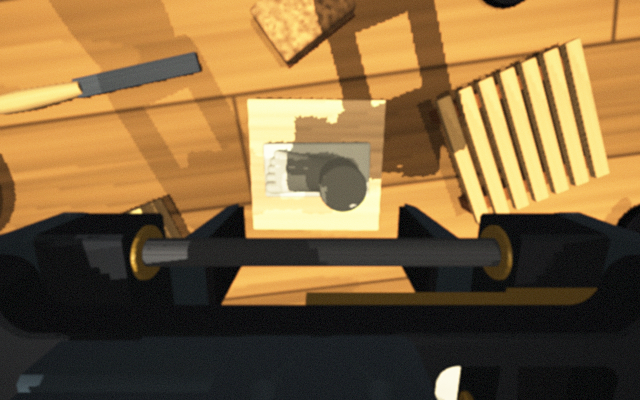

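The wrist view shows the foot parked centred on the board (ankle at 343,185) and the empty rack at the right (525,130). The torso is centred in the crate.

move_arm([
  [[-0.5,2.2,-1],0.6,0],
  [[0,0,-3],0,0],
  [[0,0,-4],0,0],
  [[0,0,-3],0,0],
  [[0,0,-0.9],0,0],
])

```text
time_s: 25.65
ee_pos: [509.1, 156.4, 113.2]
ee_rot: [-179.9, -0.3, 173.0]
force: [-0.0, -0.2, -0.2]
gripper_width: 90.7
gripper_force: 0.0
```

move_arm([
  [[0,0,0],0,0.4],
  [[0,0,0],0,0.7],
  [[0,0,0],0,0.7],
  [[0,0,0],0,0.7],
  [[0,0,0],0,0.7],
])

```text
time_s: 26.15
ee_pos: [511.2, 158.2, 117.2]
ee_rot: [180.0, 0.1, 173.2]
force: [-0.0, -0.6, -0.3]
gripper_width: 53.9
gripper_force: 0.0
```

move_arm([
  [[0,0,0],0,0.7],
  [[0,0,0],0,0.7],
  [[0,0,0],0,0.7],
  [[0,0,0],0,0.7],
])

```text
time_s: 26.55
ee_pos: [510.7, 157.5, 116.6]
ee_rot: [-179.9, 0.0, 173.2]
force: [-1.1, -4.0, 4.6]
gripper_width: 41.0
gripper_force: 25.0
```

move_arm([
  [[0,0,0.5],0,0.7],
  [[0,0,1.5],0,0.7],
  [[0,0,3],0,0.7],
  [[0,0,2.5],0,0.7],
  [[0,0.5,1],0,0.7],
])

```text
time_s: 27.05
ee_pos: [511.6, 163.8, 203.2]
ee_rot: [179.8, 0.2, 173.1]
force: [0.7, 0.7, -3.3]
gripper_width: 40.9
gripper_force: 24.9
```

move_arm([
  [[-0.1,1.5,0.5],2,0.7],
  [[-0.2,3,0],3,0.7],
  [[-0.2,4,0],4,0.7],
  [[-0.2,4,0],4,0.7],
  [[-0.2,4,0],4,0.7],
])

```text
time_s: 27.55
ee_pos: [500.2, 330.6, 204.4]
ee_rot: [180.0, -0.2, -169.6]
force: [0.4, 0.3, -3.2]
gripper_width: 41.2
gripper_force: 24.9
```

move_arm([
  [[-0.2,3.5,0],3,0.7],
  [[-0.2,2.2,0],2,0.7],
  [[-0.2,1.2,0],1.3,0.7],
  [[0,0,-1],0,0.7],
  [[0,0,-1.5],0,0.7],
])

```text
time_s: 28.05
ee_pos: [495.4, 396.8, 180.4]
ee_rot: [-180.0, -0.0, -163.5]
force: [0.6, -1.2, -3.1]
gripper_width: 41.5
gripper_force: 24.9
```

move_arm([
  [[0,0,-2],0,0.7],
  [[0,0,-1],0,0.7],
  [[0,0,0],0,0.7],
])

```text
time_s: 28.35
ee_pos: [494.6, 395.2, 148.8]
ee_rot: [-179.9, -0.3, -163.6]
force: [0.4, 0.0, -2.8]
gripper_width: 41.0
gripper_force: 24.9
```

```bash
python3 - <<'E'
from h import *
w=cloud(grab('wrist','w10'));s=env.state();print(s['ee_pos'],s['ee_rot'],s['force'])
q=band(w,(502,374),118,36,44);print('rack',rect(q))
c=s['ee_pos']
q=band(w,(502,374),75,c[2]-82,c[2]-70);print('base',rect(q),np.median(q[:,2]))
E
```

```text
[495.35760396 395.97059803 150.29963164] [-1.79949267e+02 -1.30275649e-01 -1.63593130e+02] [ 0.0459414   1.12890115 -3.10981889]
rack (8934, array([473.4, 366. ]), array([100. , 160.2]), 16.4)
base (3824, array([493.9, 370.4]), array([ 48.1, 123.8]), 16.1) 73.6327389912762
```

View pics/w10.png

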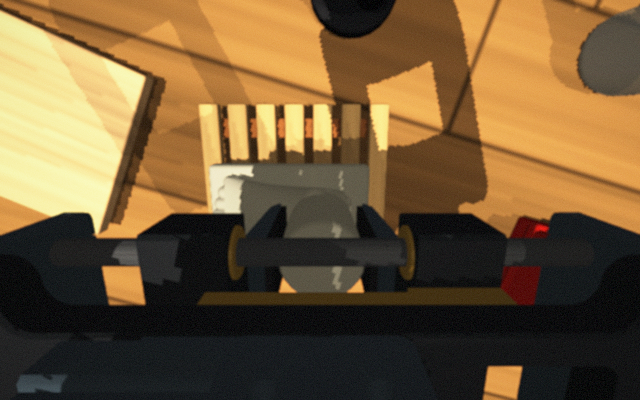

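The wrist view shows the held foot level over the rack (slats 200-388, y 105). Its base centre (501.6,372.7) is within 2 mm of the rack centre (502.2,374.5), so I'll lower.

move_arm([
  [[0,0.1,-0.5],0,0.7],
  [[0,0,-0.7],0,0.7],
  [[0,0,-0.4],0,0.7],
  [[0,0,-0.2],0,0.7],
  [[0,0,0],0,0.7],
])

```text
time_s: 28.9
ee_pos: [495.5, 398.0, 132.9]
ee_rot: [-180.0, -0.0, -163.5]
force: [-0.3, -1.2, -3.1]
gripper_width: 41.3
gripper_force: 24.9
```

move_arm([
  [[0,0,-0.1],0,0.7],
  [[0,0,0],0,0.7],
])

```text
time_s: 29.1
ee_pos: [495.7, 398.1, 132.4]
ee_rot: [180.0, 0.0, -163.5]
force: [0.2, -0.1, -2.1]
gripper_width: 40.9
gripper_force: 24.9
```

move_arm([
  [[0,0,-0.1],0,0.7],
  [[0,0,-0.1],0,0.7],
  [[0,0,0],0,0.7],
  [[0,0,0],0,0.7],
])

```text
time_s: 29.5
ee_pos: [495.7, 398.0, 130.2]
ee_rot: [180.0, -0.0, -163.5]
force: [0.3, 0.5, -2.5]
gripper_width: 41.2
gripper_force: 24.9
```

move_arm([
  [[0,0,-0.1],0,0.7],
  [[0,0,0],0,0.7],
  [[0,0,0],0,0.7],
])

```text
time_s: 29.8
ee_pos: [495.8, 398.1, 129.5]
ee_rot: [180.0, 0.0, -163.5]
force: [-0.9, 0.1, -1.5]
gripper_width: 40.9
gripper_force: 24.9
```

move_arm([
  [[0,0,-0.1],0,0.7],
  [[0,0,0],0,0.5],
  [[0,0,0],0,0.2],
  [[0,0,0],0,0],
  [[0,0,0],0,0],
])

```text
time_s: 30.3
ee_pos: [495.7, 398.1, 128.2]
ee_rot: [180.0, 0.0, -163.5]
force: [1.1, -0.1, -0.5]
gripper_width: 66.9
gripper_force: 0.0
```

move_arm([
  [[0,0,0],0,0],
  [[0,0,1],0,0],
  [[0,0,3],0,0],
  [[0,0,4],0,0],
  [[0,0,3],0,0],
])

```text
time_s: 30.8
ee_pos: [496.1, 398.4, 241.4]
ee_rot: [179.9, 0.2, -163.5]
force: [1.5, 1.0, 0.8]
gripper_width: 91.0
gripper_force: 0.0
```

move_arm([
  [[-1,-4,2],0,0],
  [[-1,-4,0],0,0],
  [[-1,-4,0],0,0],
  [[-1,-4,0],0,0],
  [[-1,-4,0],0,0],
])

```text
time_s: 31.3
ee_pos: [445.1, 196.6, 259.2]
ee_rot: [180.0, 0.1, -163.5]
force: [0.3, 0.2, 0.1]
gripper_width: 91.5
gripper_force: 0.0
```

move_arm([
  [[-1,-4,0],0,0],
  [[-1,-3,0],0,0],
  [[0,-1,0],0,0],
  [[0,0,0],0,0],
])

```text
time_s: 31.7
ee_pos: [426.1, 117.4, 259.2]
ee_rot: [180.0, 0.1, -163.7]
force: [0.1, 0.6, 0.1]
gripper_width: 90.9
gripper_force: 0.0
```

```bash
python3 - <<'E'
from h import *
p=grab('top','t11'); w=cloud(p)
cv2.imwrite('pics/t11c.png',cv2.resize(p['frame'][100:300,150:530,::-1],(800,421),interpolation=cv2.INTER_CUBIC))
for l,c,r,z0,z1 in [('footbase',(502,374),72,49,60),('ankle',(496,397),45,120,160),('torso',(610,-129),60,100,160),('head',(470,-362),60,130,170),('rasp',(376,-108),30,5,30),('mallet',(700,360),90,60,240)]:
    q=band(w,c,r,z0,z1)
    if len(q)>5: print(l,*rect(q),q[:,2].max())
E
```

```text
footbase 226 [502.  374.1] [ 64.1 124.5] 16.6 59.98553952313341
ankle 159 [494.8 396.3] [41.3 40. ] 33.3 158.79934550448752
torso 290 [ 610.6 -130.5] [41.3 94.2] 33.1 151.7610152138168
head 382 [ 474.6 -359.8] [89.2 53. ] 17.8 168.70588367116443
rasp 109 [ 379.8 -105.2] [45.4 56.9] 23.6 25.068072509925287
mallet 748 [707.7 361.1] [95.5 96.9] 70.7 232.0138505359978
```

View pics/t11c.png

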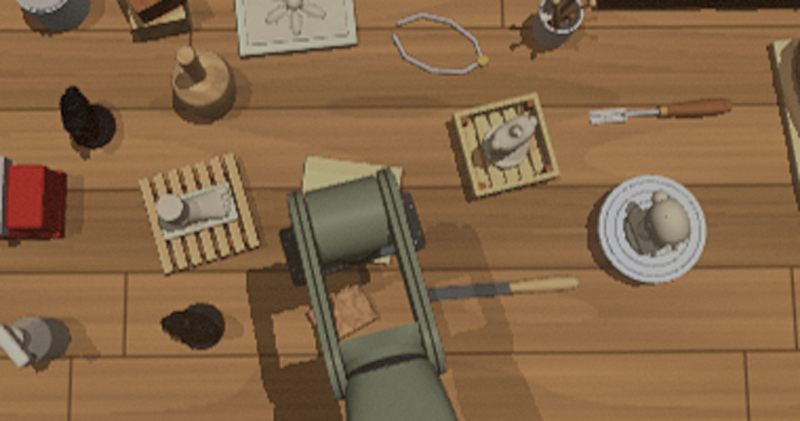

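The final view shows the foot centred on the rack (195,212), the torso centred in the crate (508,140) and the head on the turntable (660,225). The gouge, rasp, mallet and look-alikes haven't moved, and the arm is clear.

```bash
python3 -c "from h import *; print(env.job_done())"
```

```text
the job is handed in; nothing more can be done
None
```

The job is done and handed in: the foot is on the drying rack, the torso in the crate and the head on the turntable, all upright and measured within a few mm of centre, with the gouge, rasp and mallet left where they were.

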